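# Pin the flute drilling jig

## Task

Take the stack pin (the thick round-handled one) out of the wooden rack and push it down through the large hole in the jig's loose steel guide plate and on into the hole of the index bar hidden underneath, until its collar sits fully down on the plate, then let go. The bar's hole is seldom under the plate's: with the pin standing in the plate, slide pin and plate along the channel and feel for the bar's hole, pressing gently (never above about 30 N). Leave the other two tools in the rack.

Things in the scene. Friction and masses are not known exactly. Their poses are not given: they have to be found in the camera images.
- bed: Fixed jig bed, 100 (x) x 200 (y) x 52 mm high; origin at the centre of its underside, z up. Two rails (inner faces x = -30, +30 mm, tops z = 52) form a channel along y; end stops' inner faces at y = -88, +88 mm (tops z = 48). In the channel lies the index bar, clamped (ordinary pushes do not move it): flat top at z = 40 mm, 18 mm thick, hollow below it down to z = 8.
- index_mid (a point): Bed point x 0, y -20, z 40 mm, on the index bar's top: middle of the range of its hole. The bar has one round through hole of 13.5 mm, nearly sharp-edged (0.5 mm chamfer), on the line x = 0; its centre lies anywhere up to 18 mm either way from here along the bed's y, not measured. The plate covers it: only what is under the plate's hole is seen.
- plate: Loose steel guide plate, 57 (x) x 110 (y) x 14 mm thick, about 0.6 kg, flat on the index bar between the rails (1.5 mm play each side), free to slide 33 mm either way along the bed's y from the middle; axes as the bed's. Origin: centre of its underside. Top 54 mm above the table. Four 6 mm dark spots in a row are drill guides, not used here.
- plate_hole (a point): Centre of the plate's one large round through hole (13.5 mm, 1.5 mm chamfer at the top) at its top face, at plate x = 0, y = -20 mm; z up.
- rack: Fixed wooden rack block, 56 (x) x 170 (y) x 44 mm high, origin at the centre of its underside. Three through holes of 14 mm in its top at y = -56, 0 and +56 mm, a tool standing upright in each, which one where varies.
- pin: The stack pin, steel, 0.15 kg, upright in the rack on its collar. Origin at the shank's tip, z up along the pin. Shank 12 mm diameter, 38 mm long, 1.5 mm chamfer at the tip; collar 26 mm diameter, z = 38 to 42; plain round handle 20 mm diameter, z = 42 to 83, to be gripped from above. Fully home the collar lies on the plate's top, the tip 24 mm below the bar's top.
- pin_collar (a point): Centre of the underside of the pin's collar, on the pin's axis, 38 mm from the tip.
- scriber: Another tool in the rack, to be left: thin stem 8 mm thick with a 16 mm ball on top, 38 mm standing above the rack. Origin at its lower tip, 6 mm above the table.
- chuck_key: Another tool in the rack, to be left: thin stem 10 mm thick with a crossbar 50 mm long and 8 mm thick along its y, some 28 mm above the rack. Origin at its lower tip, 6 mm above the table.
Not all that is in view belongs to the job. Leave any red look-alike of the plate alone.

How it is judged:
On the way:
1. the pin stands in the plate's large hole (z of pin in the frame of plate_hole below -0.004 m and horizontal distance between pin and plate_hole below 0.004 m), for 0.1 s.
At the end, for the whole second after the job is handed in: Pin upright (0.09 rad), within 3 mm of the plate's hole axis, collar within 2 mm of the plate's top, tip at most 20 mm above the table; plate flat on the bar (underside at most 43 mm above the table); pin and plate at rest, pin let go (z of pin_collar in the frame of plate_hole below 0.002 m and horizontal distance between pin_collar and plate_hole below 0.003 m and z of pin in the frame of bed below 0.02 m and angle between the z axis of pin and the z axis of bed, either way round below 0.09 rad and z of plate in the frame of bed below 0.043 m and contact force between the fingers and pin below 0.1 N and linear speed of each of pin, plate below 0.01 m/s); the robot touches nothing.
It fails at once if the pin is pressed against the bed or its bar with more than 30 N (contact force between pin and bed above 30 N).
It fails at once if the scriber or the chuck key is moved from its place by more than 30 mm (distance of any of scriber, chuck_key from where it was at the start of the episode above 0.03 m).
It fails at once if the plate is lifted off the jig (its underside over 50 mm above the table) (height (world z) of plate above 0.05 m).
It also fails if it takes over 67 s, if anything falls off the work surface, if the arm or the gripper's body presses on something with over 40 N, if the wrist force passes 120 N, or if a joint passes its speed limit or range.

## Robot

A 6-joint arm with a two-finger parallel gripper is mounted at the origin on the work surface. World frame = base frame: x ahead of the robot, y to its left, z up, the work surface at z = 0. Lengths are in m, angles in rad, forces in N, time in s.
With the tool pointing down it reaches from about 0.35 to 0.975 m from the base axis. Payload 4.9 kg.
Tool frame: the origin (TCP) lies midway between the tips of the shut fingers; the grasp point (between the pads) lies 19 mm behind it; z points along the fingers, y is the line along which they close (so a half turn about z gives the same grasp; the last joint's range is limited). The gripper opens to 85 mm and grips with 20 to 120 N. Pads are 22 mm wide; open, the fingers measure 114 mm over their backs; the gripper's body (76 mm by 85 mm) begins 54 mm behind the grasp point. The pads swing forward as they close: fully open they stand 13 mm farther back than shut.
Start: joints at [1.161, 0.053, 1.613, -0, 1.476, -0.119], TCP at [0.179, 0.599, 0.194] pointing down, gripper open.
Joint ranges: [-3.01, 3.01], [-1.01, 2.22], [0.06, 2.58], [-1.02, 4.17], [0.09, 2.62], [-3.14, 3.14]. Speed limits (rad/s): [2.57, 2.57, 3.14, 3.14, 3.14, 3.14].

## Interface

Orientations are given as a unit quaternion [w, x, y, z].
In Python, from plant import state, grab_frame, job_done, cut_out, place_of gives the robot as it stands.
- The arm moves only by the tool jog_arm, never from a script. Its argument "motion" is text: rows parted by semicolons, each of 7 numbers parted by spaces: the opening in per cent of the stroke, from 0 (shut) to 100 (fully open), then the shift along the tool's x, y, z as a fraction of full scale, then the turn, a rotation vector about the tool's x, y, z as a fraction of full scale. A call has exactly 5 rows; each row is the pose to reach, as a shift and turn from the pose commanded when the call began, along the tool's axes at that moment; what a row does not reach only later rows make up. Full scale, the value 1, is 50 cm for a shift and 1.5 rad for a turn. A row lasts 1/8 s, in which the tool goes at most 62.5 mm and 10.7 degrees, less where a joint would pass 70% of its speed; a pose out of reach is approached as far as the arm can. A call with a number of a shift or a turn outside -1 to 1 is refused whole. A call with a gripper value outside its range is refused whole. The fingers move at their own pace and stop on an object; the grip force is fixed at half the most. Time passes only in rows, so rows that repeat a pose let the fingers close, or fill a call up. It gives the time, the measured TCP pose, the force, the opening and the grip force at its end, in the units of the state.
- state(): the state, without advancing time (a new reading comes with each control period).
- grab_frame(name): name is "scene" or "top" or "wrist"; returns a dict with "color" (480x640x3 uint8, red, green, blue), "range_z" (480x640 float32, m along the optical axis (not along the pixel's ray), 0 where there is no reading), "intrinsics" (3x3 intrinsics, pixels), "k1" (the pictures are not rectified: a ray, as slopes to the right and down, at radius r is drawn at 1 + k1 r^2 times it, then the intrinsics apply), "world_from_camera" (4x4, takes a point from camera to world coordinates). Camera axes: x right, y up, looking along -z (the intrinsics and any distortion apply to the point x, -y, -z); pixel columns grow to the right and rows downward; lengths in m; the calibration is good to about 2 mm. A picture is of the moment at which its call begins.
- job_done(): hands the job in; it is judged then, once.
Trained networks look in the newest picture that a camera, given by its name, has taken for a name from the list of things; names that differ only in an ending like _2 or _b are one class to them, and where a whole thing is asked for, a point or a joint stands for the part that bears it (a point fixed in the world has none). Each returns a list of dicts, best first, with "p" (0 to 1); they miss things now and then, are a little off and sometimes report something else, mostly with a low value. They report only what shows in the picture. A call takes as long as a camera call. They do not tell look-alikes from the thing itself.
- cut_out(camera, thing): "pixels" (480x640 bool, what is visible of it).
- place_of(camera, thing): "at" ([x, y, z] in m, in world coordinates, good to about 4 mm: a listed point, or the origin of a listed thing).
The state is a dict: "time": time; "joint_pos": joint angles; "joint_vel": joint speeds; "joint_efforts": joint torques, N m; "tool_pos": TCP position; "tool_rot": TCP orientation; "contact_force": force on the tool from outside, world axes, zero at the start; "ft_torque": the same for the moment, N m; "gripper_width": opening from 0.0 (shut) to 1.0 (fully open); "grasp_force": force on a finger pad.
Only numpy, scipy, OpenCV 4.12 (cv2) and the standard library are available. Lean on these libraries where they do the work, as an engineer would, in place of code of your own. Each camera call takes 0.05 s, during which the arm holds its last target. There are 200 camera calls.

## Working session

There is one attempt and no reset: what is moved stays moved. The work goes in short steps, Python scripts to look and compute and a tool call to move; the robot and the scene stay as the last step left them, time stands still between calls to the robot, and variables do not carry over. Pictures are saved under pics/ and viewed, at most 10 in all, crops included, and the job is handed in when it is done.

Besides the shell and the picture viewer there is one more tool, called after "Emit:" as name(argument=value, ...) on one line, values as JSON. jog_arm: Moves the arm, as the interface text tells. Shift numbers are shares of 50 cm and turn numbers shares of 1.5 rad, none past 1 either way. Its arguments: {"type":"object","properties":{"motion":{"type":"string"}},"required":["motion"]}

```bash
mkdir -p pics; ls; python3 - <<'E'
from plant import *
import cv2
print(state())
for c in ("top","scene"):
    f=grab_frame(c); cv2.imwrite(f"pics/{c}0.png",f["color"][:,:,::-1])
    print(c,f["intrinsics"].tolist(),f["k1"],f["world_from_camera"].round(4).tolist())
    for t in ("bed","plate","plate_hole","rack","pin","pin_collar","scriber","chuck_key","index_mid"):
        print(t,[(round(float(d["p"]),2),[round(float(v),4) for v in d["at"]]) for d in place_of(c,t)[:3]])
E
```

```text
pics
{'time': 0.0, 'joint_pos': array([ 1.16100307e+00,  5.34053700e-02,  1.61427898e+00, -1.12018835e-05,
        1.47604820e+00, -1.19005082e-01]), 'joint_vel': array([-1.86658471e-03, -1.58705544e-03,  2.18449869e-03, -1.60897084e-05,
        1.01272570e-03,  3.53504167e-04]), 'joint_efforts': array([-3.49111478e-04, -3.93687344e+01, -3.70175672e+01, -1.06114921e-04,
        7.14318754e-03, -2.58728761e-05]), 'tool_pos': array([0.17891345, 0.59810409, 0.19294203]), 'tool_rot': array([-2.74226634e-04,  1.44881758e-01,  9.89448398e-01, -1.03422141e-03]), 'contact_force': array([0.08597665, 0.66215996, 0.69084653]), 'ft_torque': array([-0.01729531, -0.02466824,  0.01088261]), 'grasp_force': 0.0, 'gripper_width': 1.0024572497268727}
top [[612.6078952305859, 0.0, 313.93426443716504], [0.0, 612.6078952305859, 233.00652637315014], [0.0, 0.0, 1.0]] -0.021419290733195515 [[0.0059, 0.9953, -0.0971, 0.3531], [-0.9998, 0.0077, 0.019, -0.0616], [0.0197, 0.097, 0.9951, 1.2779], [0.0, 0.0, 0.0, 1.0]]
bed [(0.89, [0.5322, -0.1885, 0.0])]
plate [(0.9, [0.5318, -0.1816, 0.0388]), (0.82, [0.6094, -0
[... 357 characters left out ...]
906, 0.1676, -0.0038]), (0.45, [0.6078, 0.2199, 0.0066])]
index_mid []
scene [[497.02992863087576, 0.0, 312.48915346406613], [0.0, 497.02992863087576, 238.3847893399346], [0.0, 0.0, 1.0]] -0.061520681125357336 [[-0.0641, -0.5273, 0.8472, 1.213], [0.9978, -0.0472, 0.0462, -0.0403], [0.0156, 0.8484, 0.5292, 0.5448], [0.0, 0.0, 0.0, 1.0]]
bed [(0.78, [0.5338, -0.1813, 0.002])]
plate [(0.98, [0.3458, -0.1762, -0.001]), (0.75, [0.532, -0.179, 0.0405]), (0.57, [0.6078, -0.3967, -0.0006])]
plate_hole [(0.93, [0.3448, -0.1934, 0.0139]), (0.61, [0.5253, -0.2032, 0.0518])]
rack [(0.83, [0.5944, 0.1678, -0.0044])]
pin []
pin_collar [(0.85, [0.5746, 0.1139, 0.0397])]
scriber []
chuck_key []
index_mid []
```

View pics/top0.png

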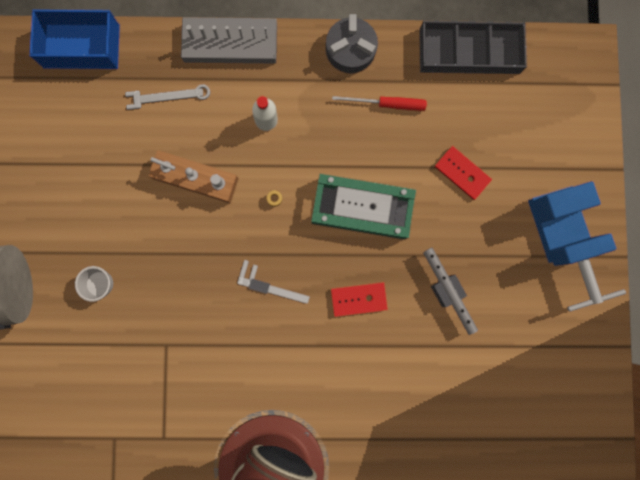

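View pics/scene0.png

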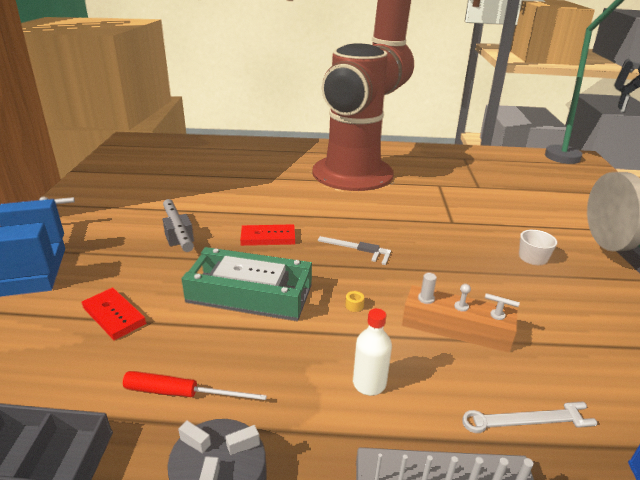

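The top view shows the pin at about (217,182), scriber (191,174), chuck key (165,165), and the jig centred at (363,207) with its plate hole near (373,206). The red plates are decoys. The scene view confirms the pin is at the robot's right-hand end of the rack.

```bash
cat > h.py <<'E'
import numpy as np, cv2
from plant import *
from scipy.spatial.transform import Rotation as R
def world(f, uv, z=None):
    "pixels (N,2) -> world; by depth, or on the plane world z"
    K,k1,T=f["intrinsics"],f["k1"],f["world_from_camera"]
    uv=np.atleast_2d(uv).astype(float)
    d=(uv-K[:2,2])/K[[0,1],[0,1]]; s=d.copy()
    for _ in range(8): s=d/(1+k1*(s**2).sum(1,keepdims=True))
    ray=np.c_[s[:,0],-s[:,1],-np.ones(len(s))]
    if z is None:
        i=uv.round().astype(int); t=f["range_z"][i[:,1],i[:,0]]
    else: t=(z-T[2,3])/(ray@T[2,:3])
    return (ray*t[:,None])@T[:3,:3].T+T[:3,3]
def cloud(f):
    v,u=np.mgrid[:480,:640]; P=world(f,np.c_[u.ravel(),v.ravel()]).reshape(480,640,3); P[f["range_z"]==0]=np.nan; return P
def rt():  # tool rotation
    s=state(); q=s["tool_rot"]; return s, R.from_quat([q[1],q[2],q[3],q[0]]).as_matrix()
E
python3 - <<'E'
from h import *
f=grab_frame("top"); P=cloud(f); c=f["color"].astype(int)
hsv=cv2.cvtColor(f["color"],cv2.COLOR_RGB2HSV)
x,y,z=P[...,0],P[...,1],P[...,2]
def rect(m,n):
    r=cv2.minAreaRect((P[m][:,:2]*1000).astype(np.float32)); print(n,m.sum(),np.round(r[0],1),np.round(r[1],1),round(r[2],2),"z",np.nanmedian(z[m]).round(4))
near=lambda a,b,d:(abs(x-a)<d)&(abs(y-b)<d)
g=near(.53,-.185,.14)&(hsv[...,0]>50)&(hsv[...,0]<95)&(hsv[...,1]>80)&(z>.035); rect(g,"bed")
bar=near(.53,-.18,.07)&(z>.044)&(hsv[...,1]<60); rect(bar,"plate")
w=near(.593,.167,.1)&(z>.037)&(z<.05)&(hsv[...,1]>90); rect(w,"rack")
for n,zl in(("pin",.075),):
    m=near(.58,.112,.03)&(z>zl); rect(m,n); print(np.nanmean(P[m],0))
m=near(.592,.167,.02)&(z>.06); rect(m,"scriber")
h=near(.53,-.2,.03)&(f["color"].max(2)<90)
n,l,st,ce=cv2.connectedComponentsWithStats(h.astype(np.uint8)); 
for k in range(1,n): print(st[k],ce[k],world(f,ce[k],.054))
s,M=rt();print(M.round(3))
E
```

```text
bed 1818 [ 528.8 -184.9] [195.2  99.4] 80.85 z 0.0516
plate 1684 [ 532.9 -181.6] [152.   93.3] 81.45 z 0.0539
rack 1790 [590.3 164. ] [170.1  57.3] 72.63 z 0.0437
pin 85 [573.1 110. ] [18.9 16.9] 2.33 z 0.0883
[0.57260709 0.10958933 0.08774865]
scriber 55 [589.3 162.4] [13.7 14.7] 84.73 z 0.0846
[370 204   5   5  17] [372.35294118 206.        ] [[ 0.52825327 -0.20273456  0.054     ]]
[[-0.958  0.287 -0.   ]
 [ 0.287  0.958 -0.   ]
 [ 0.    -0.    -1.   ]]
```

Emit:
jog_arm(motion="50 -0.1 -0.07 0 0 0 0; 50 -0.2 -0.14 0 0 0 0; 50 -0.3 -0.21 0 0 0 0; 50 -0.4 -0.28 0 0 0 0; 50 -0.5 -0.35 0 0 0 0")

```text
time: 1.68
tool_pos: [0.3695, 0.3579, 0.1945]
tool_rot: [0.0, 0.145, 0.989, 0.0]
contact_force: [1.4, -0.0, -0.4]
gripper_width: 0.5
grasp_force: 0.0
```

Emit:
jog_arm(motion="50 -0.1 -0.07 0 0 0 0; 50 -0.2 -0.14 0.01 0 0 0; 50 -0.3 -0.21 0.02 0 0 0; 50 -0.4 -0.28 0.03 0 0 0; 50 -0.48 -0.33 0.04 0 0 0")

```text
time: 2.3
tool_pos: [0.5524, 0.1303, 0.1743]
tool_rot: [0.0, 0.146, 0.989, 0.0]
contact_force: [-0.4, -0.1, 0.1]
gripper_width: 0.496
grasp_force: 0.0
```

```bash
python3 - <<'E'
from h import *
s,M=rt(); print(s["time"],s["tool_pos"],M.round(3).tolist(),s["gripper_width"],s["contact_force"])
f=grab_frame("wrist"); cv2.imwrite("pics/w1.png",f["color"][:,:,::-1]); P=cloud(f)
m=(abs(P[...,0]-.575)<.03)&(abs(P[...,1]-.11)<.03)&(P[...,2]>.075)&(P[...,2]<.1)
print(m.sum(),P[m].mean(0) if m.any() else 0, P[m].min(0) , P[m].max(0))
for t in("pin","pin_collar"): print([(d["p"],d["at"]) for d in place_of("wrist",t)[:2]])
E
```

```text
2.3 [0.55240027 0.13032851 0.17431295] [[-0.958, 0.288, 0.001], [0.288, 0.958, 0.0], [-0.001, 0.0, -1.0]] 0.49624496774683674 [-0.38091714 -0.05888871  0.05517299]
818 [0.57357013 0.11325631 0.08803416] [0.56538149 0.10282472 0.07506624] [0.58527915 0.12229697 0.09268502]
[(0.86, [0.5757, 0.1134, 0.0047])]
[(0.79, [0.5766, 0.1146, 0.0481])]
```

```bash
python3 - <<'E'
from h import *
f=grab_frame("wrist"); P=cloud(f)
m=(abs(P[...,0]-.575)<.03)&(abs(P[...,1]-.11)<.03)&(P[...,2]>.0865)&(P[...,2]<.1)
print(m.sum(),np.median(P[m],0),cv2.minEnclosingCircle((P[m][:,:2]*1000).astype(np.float32)))
E
```

```text
664 [0.57470191 0.11276089 0.08975216] ((575.2966918945312, 112.49662780761719), 9.976162910461426)
```

View pics/w1.png

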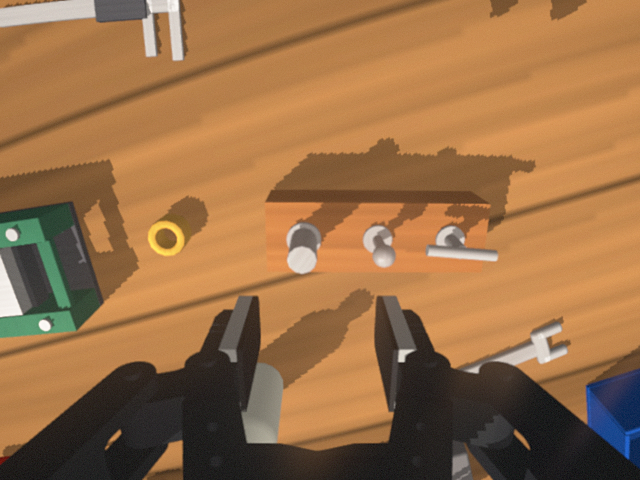

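The wrist view shows the pin cap at (302,258), scriber ball at (384,258), chuck key at (460,252), and a bottle partly behind the left finger near (262,400). I'll check that the bottle is clear of the gripper.

```bash
python3 - <<'E'
from h import *
f=grab_frame("scene"); P=cloud(f)
m=(P[...,0]>.62)&(P[...,0]<.8)&(abs(P[...,1]-.03)<.12)&(P[...,2]>.09)
print(m.sum(),P[m].min(0),P[m].max(0))
s,M=rt(); d=np.array([.5750,.1124,.075])-s["tool_pos"]; print(d, M.T@d/.5)
E
```

```text
697 [7.11963103e-01 6.42306412e-04 9.00303849e-02] [0.74060573 0.03632253 0.13120562]
[ 0.02413959 -0.02038573 -0.09916825] [-0.05805665 -0.02524859  0.198299  ]
```

Emit:
jog_arm(motion="50 -0.03 -0.013 0.03 0 0 0; 50 -0.058 -0.025 0.08 0 0 0; 50 -0.058 -0.025 0.15 0 0 0; 50 -0.058 -0.025 0.21 0 0 0; 50 -0.058 -0.025 0.243 0 0 0")

```text
time: 3.18
tool_pos: [0.5737, 0.1125, 0.0498]
tool_rot: [-0.002, 0.144, 0.99, -0.0]
contact_force: [0.4, -0.4, 0.3]
gripper_width: 0.497
grasp_force: 0.0
```

Emit:
jog_arm(motion="50 0 0 0 0 0 0; 10 0 0 0 0 0 0; 5 0 0 0 0 0 0; 5 0 0 0 0 0 0; 5 0 0 0 0 0 0")

```text
time: 3.8
tool_pos: [0.5756, 0.1122, 0.0532]
tool_rot: [0.0, 0.145, 0.989, 0.0]
contact_force: [0.9, -0.4, 0.1]
gripper_width: 0.051
grasp_force: 0.0
```

```bash
python3 - <<'E'
from h import *
print(state())
f=grab_frame("wrist"); cv2.imwrite("pics/w2.png",f["color"][:,:,::-1]); 
f=grab_frame("scene"); P=cloud(f)
cv2.imwrite("pics/s2.png",cv2.resize(f["color"][200:400,330:560,::-1],None,fx=2.5,fy=2.5))
E
```

```text
{'time': 3.8, 'joint_pos': array([ 6.56963142e-02,  8.93022267e-02,  1.82013798e+00, -4.16604871e-05,
        1.23127913e+00, -1.21428793e+00]), 'joint_vel': array([ 5.25037308e-04,  4.24729250e-03,  2.31628424e-03, -2.43907585e-05,
       -2.31219549e-05,  1.80150413e-04]), 'joint_efforts': array([ 8.15543812e-03, -3.76851368e+01, -3.37604141e+01,  1.51335318e-06,
       -5.14644096e-03, -1.23891091e-04]), 'tool_pos': array([0.57564804, 0.1122204 , 0.05322235]), 'tool_rot': array([4.31080967e-04, 1.44887330e-01, 9.89448064e-01, 7.22883818e-05]), 'contact_force': array([ 0.93217111, -0.37223002,  0.08992361]), 'ft_torque': array([-0.00319253,  0.03832441,  0.0041125 ]), 'grasp_force': 0.0, 'gripper_width': 0.05079641824413227}
```

View pics/w2.png

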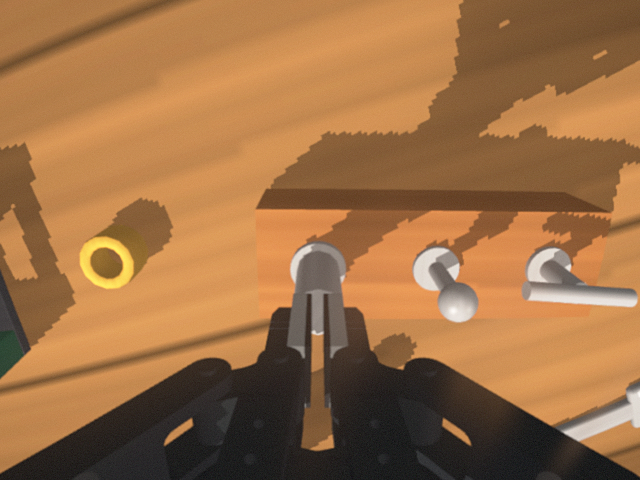

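View pics/s2.png

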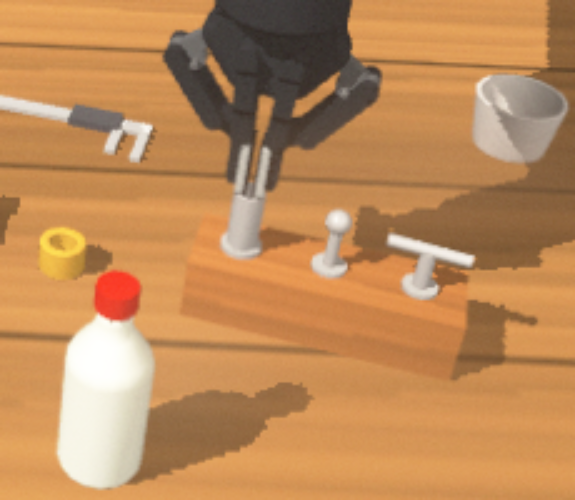

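The views don't agree with a grasp: the fingers look nearly shut at the pin's top, at (318,300) in the wrist view and (250,185) in the scene crop. I'll measure the finger and pin depths.

```bash
python3 - <<'E'
from h import *
np.set_printoptions(precision=3,suppress=True)
f=grab_frame("scene"); P=cloud(f)
for v in range(248,304,4): print(v,[tuple(P[v,u].round(3).tolist()) for u in (426,431,436)])
f=grab_frame("wrist"); P=cloud(f)
print("wrist")
for v in range(240,400,12): print(v,[tuple(P[v,u].round(3).tolist()) for u in (300,318,337)])
E
```

```text
248 [(0.585, 0.095, 0.145), (0.585, 0.102, 0.146), (0.354, 0.165, -0.001)]
252 [(0.586, 0.096, 0.138), (0.582, 0.104, 0.137), (0.37, 0.162, 0.0)]
256 [(0.586, 0.097, 0.132), (0.577, 0.106, 0.126), (0.589, 0.111, 0.134)]
260 [(0.582, 0.098, 0.122), (0.58, 0.106, 0.121), (0.589, 0.112, 0.127)]
264 [(0.586, 0.099, 0.117), (0.414, 0.146, 0.0), (0.591, 0.113, 0.121)]
268 [(0.585, 0.1, 0.109), (0.426, 0.145, -0.001), (0.586, 0.115, 0.111)]
272 [(0.584, 0.101, 0.101), (0.438, 0.143, -0.002), (0.585, 0.116, 0.102)]
276 [(0.586, 0.102, 0.095), (0.588, 0.109, 0.096), (0.587, 0.117, 0.096)]
280 [(0.584, 0.103, 0.085), (0.585, 0.111, 0.087), (0.463, 0.149, -0.001)]
284 [(0.583, 0.105, 0.077), (0.586, 0.112, 0.08), (0.477, 0.147, -0.001)]
288 [(0.584, 0.105, 0.07), (0.586, 0.113, 0.072), (0.489, 0.145, -0.001)]
292 [(0.585, 0.106, 0.063), (0.585, 0.114, 0.064), (0.558, 0.129, 0.043)]
296 [(0.585, 0.107, 0.055), (0.584, 0.115, 0.055), (0.569, 0.127, 0.044)]
300 [(0.585, 0.108, 0.047), (0.586, 0.116, 0.048), (0.577, 0.126, 0.042)]
wrist
240 [(0.559, 0.108, 0.046), (0.562, 0.116, 0.045), (0.564, 0.1
[... 255 characters left out ...]
.082), (0.565, 0.115, 0.089), (0.57, 0.121, 0.083)]
300 [(0.563, 0.109, 0.099), (0.57, 0.114, 0.09), (0.566, 0.122, 0.1)]
312 [(0.563, 0.11, 0.108), (0.574, 0.112, 0.09), (0.566, 0.121, 0.109)]
324 [(0.563, 0.11, 0.117), (0.58, 0.111, 0.089), (0.566, 0.121, 0.117)]
336 [(0.563, 0.11, 0.123), (0.638, 0.094, 0.001), (0.566, 0.121, 0.124)]
348 [(0.564, 0.11, 0.128), (0.645, 0.092, 0.002), (0.567, 0.12, 0.128)]
360 [(0.562, 0.111, 0.137), (0.655, 0.089, -0.0), (0.565, 0.12, 0.137)]
372 [(0.563, 0.111, 0.141), (0.663, 0.086, 0.001), (0.566, 0.12, 0.14)]
384 [(0.565, 0.11, 0.142), (0.672, 0.084, 0.002), (0.565, 0.12, 0.146)]
396 [(0.572, 0.108, 0.138), (0.682, 0.081, 0.001), (0.567, 0.119, 0.149)]
```

Emit:
jog_arm(motion="50 0 0 0 0 0 0; 50 0 0 0 0 0 0; 50 0 0 0 0 0 0; 50 0 0 0 0 0 0; 50 0 0 0 0 0 0")

```text
time: 4.62
tool_pos: [0.5753, 0.1122, 0.0527]
tool_rot: [-0.0, 0.145, 0.989, -0.0]
contact_force: [0.7, 0.4, 0.4]
gripper_width: 0.497
grasp_force: 0.0
```

```bash
python3 - <<'E'
from h import *
f=grab_frame("scene"); P=cloud(f)
s=state();print(s["tool_pos"],s["gripper_width"])
m=(abs(P[...,0]-.57)<.03)&(abs(P[...,1]-.112)<.05)&(P[...,2]>.046)
a=P[m]
for y in np.arange(.065,.16,.005):
    b=a[abs(a[:,1]-y)<.0025]; print(y.round(3),len(b), b[:,2].min().round(3) if len(b) else 0, b[:,0].mean().round(3) if len(b) else 0)
cv2.imwrite("pics/s3.png",np.hstack([cv2.resize(f["color"][200:320,370:490,::-1],(400,400)),cv2.resize(grab_frame("wrist")["color"][180:480,160:460,::-1],(400,400))]))
E
```

```text
[0.57536157 0.1122536  0.05274249] 0.500047450745437
0.065 208 0.136 0.571
0.07 197 0.132 0.574
0.075 628 0.099 0.584
0.08 585 0.095 0.588
0.085 340 0.092 0.587
0.09 201 0.093 0.587
0.095 139 0.162 0.589
0.1 226 0.046 0.585
0.105 255 0.046 0.586
0.11 261 0.046 0.588
0.115 260 0.046 0.589
0.12 172 0.046 0.593
0.125 215 0.046 0.594
0.13 299 0.092 0.594
0.135 298 0.098 0.594
0.14 368 0.097 0.593
0.145 203 0.132 0.588
0.15 349 0.046 0.575
0.155 242 0.046 0.583
```

View pics/s3.png

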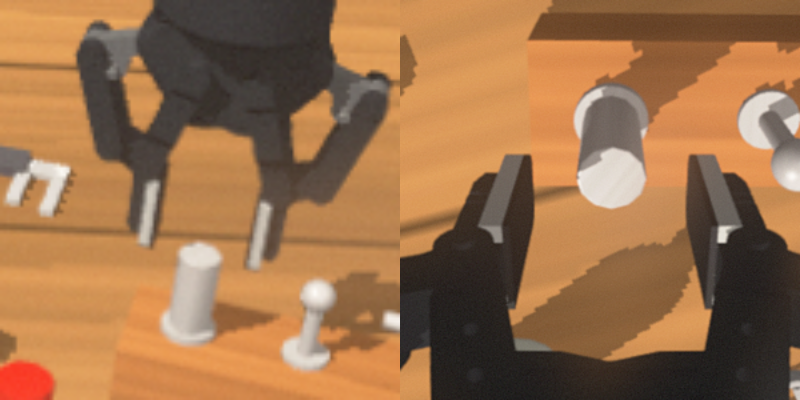

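The left crop shows the fingertips well above the pin's top, at z≈0.092 by depth, although the TCP reads 0.053. The fingers end about 37 mm short of the reported TCP, so I must descend by that much and check against the cameras.

Emit:
jog_arm(motion="50 0 0 0.015 0 0 0; 50 0 0 0.03 0 0 0; 50 0 0 0.045 0 0 0; 50 0 0 0.06 0 0 0; 50 0 0 0.06 0 0 0")

```text
time: 5.35
tool_pos: [0.5745, 0.1122, 0.0215]
tool_rot: [-0.001, 0.145, 0.989, -0.0]
contact_force: [-1.4, -0.9, 0.2]
gripper_width: 0.499
grasp_force: 0.0
```

```bash
cat >> h.py <<'E'
def tips(f):
    P=cloud(f); s,M=rt(); q=(P-s["tool_pos"])@M  # tool axes
    m=(abs(q[...,0])<.022)&(abs(q[...,1])>.013)&(abs(q[...,1])<.04)&(P[...,2]>.046)
    for sg in(1,-1):
        a=P[m&(np.sign(q[...,1])==sg)]; print("tip",sg,len(a),np.sort(a[:,2])[[0,5,20]].round(4) if len(a)>20 else 0)
E
python3 - <<'E'
from h import *
s=state();print(s["tool_pos"],s["contact_force"])
tips(grab_frame("scene")); tips(grab_frame("wrist"))
E
```

```text
[0.57452198 0.1121596  0.02154885] [-1.37937259 -0.88732337  0.1764859 ]
tip 1 1875 [0.0633 0.0651 0.0695]
tip -1 1122 [0.0461 0.0626 0.0671]
tip 1 12422 [0.046  0.046  0.0461]
tip -1 12347 [0.046  0.046  0.0461]
```

Emit:
jog_arm(motion="50 0 0 0.01 0 0 0; 35 0 0 0.01 0 0 0; 10 0 0 0.01 0 0 0; 5 0 0 0.01 0 0 0; 5 0 0 0.01 0 0 0")

```text
time: 6.08
tool_pos: [0.5754, 0.1123, 0.0178]
tool_rot: [0.0, 0.145, 0.989, 0.0]
contact_force: [-0.1, 0.0, -0.1]
gripper_width: 0.221
grasp_force: 58.5
```

Emit:
jog_arm(motion="5 0 0 -0.05 0 0 0; 5 0 0 -0.14 0 0 0; 5 0 0 -0.2 0 0 0; 5 -0.015 -0.1 -0.2 0 0 -0.03; 5 -0.03 -0.2 -0.2 0 0 -0.06")

```text
time: 6.7
tool_pos: [0.5609, 0.0114, 0.1181]
tool_rot: [0.0, 0.099, 0.995, -0.0]
contact_force: [1.3, -1.2, -1.7]
gripper_width: 0.213
grasp_force: 59.8
```

```bash
python3 - <<'E'
from h import *
s,M=rt();print(s["tool_pos"],M.round(3).tolist(),s["gripper_width"],s["grasp_force"],s["contact_force"])
d=np.array([.526,-.203,.11])-s["tool_pos"]; print(M.T@d/.5)
E
```

```text
[0.5609077  0.01139616 0.11813356] [[-0.981, 0.196, 0.001], [0.196, 0.981, -0.0], [-0.001, -0.0, -1.0]] 0.2127836952696368 59.77195501327515 [ 1.28397549 -1.16993882 -1.70365184]
[-0.01568429 -0.43415191  0.01636403]
```

Emit:
jog_arm(motion="5 -0.004 -0.11 0 0 0 -0.02; 5 -0.008 -0.22 0 0 0 -0.03; 5 -0.012 -0.33 0 0 0 -0.03; 5 -0.014 -0.4 0 0 0 -0.03; 5 -0.014 -0.4 0 0 0 -0.03")

```text
time: 7.32
tool_pos: [0.5272, -0.1873, 0.1174]
tool_rot: [-0.0, 0.08, 0.997, -0.0]
contact_force: [-0.1, 1.7, -1.4]
gripper_width: 0.217
grasp_force: 59.9
```

```bash
python3 - <<'E'
from h import *
s,M=rt();print(s["tool_pos"],M.round(3).tolist(),s["gripper_width"],s["grasp_force"],s["contact_force"])
f=grab_frame("wrist"); cv2.imwrite("pics/w4.png",f["color"][:,:,::-1]); P=cloud(f)
for t in("plate_hole","pin","pin_collar","plate","bed"): print(t,[(round(float(d["p"]),2),np.round(d["at"],4).tolist()) for d in place_of("wrist",t)[:2]])
q=(P-s["tool_pos"])@M
# shank: below collar, tool z from -.028..+.010
for z0 in np.arange(-.03,.014,.006):
    m=(abs(q[...,0])<.03)&(abs(q[...,1])<.02)&(abs(q[...,2]-z0)<.003)
    a=q[m]; print(z0.round(3),len(a),a[:,:2].min(0).round(4) if len(a) else 0,a[:,:2].max(0).round(4) if len(a) else 0)
E
```

```text
[ 0.5272029  -0.18730528  0.11736089] [[-0.987, 0.159, -0.001], [0.159, 0.987, -0.0], [0.001, -0.0, -1.0]] 0.2167786106859233 59.85260188579559 [-0.09547321  1.68543256 -1.3883586 ]
plate_hole [(0.67, [0.5297, -0.1996, 0.0564]), (0.61, [0.5971, -0.411, 0.0141])]
pin [(0.94, [0.5277, -0.1849, 0.107])]
pin_collar [(0.77, [0.5282, -0.1881, 0.1464])]
plate [(0.97, [0.5326, -0.1823, 0.0439]), (0.65, [0.6079, -0.3981, -0.0021])]
bed []
-0.03 797 [ 0.0018 -0.0122] [0.0136 0.0113]
-0.024 11 [ 0.0052 -0.011 ] [0.0125 0.0118]
-0.018 0 0 0
-0.012 22 [ 0.0048 -0.003 ] [0.0063 0.0035]
-0.006 113 [ 0.002  -0.0053] [0.0066 0.0054]
-0.0 128 [ 0.0002 -0.006 ] [0.0065 0.0056]
0.006 112 [-0.0001 -0.006 ] [0.0062 0.0057]
0.012 1 [0.004  0.0038] [0.004  0.0038]
```

View pics/w4.png

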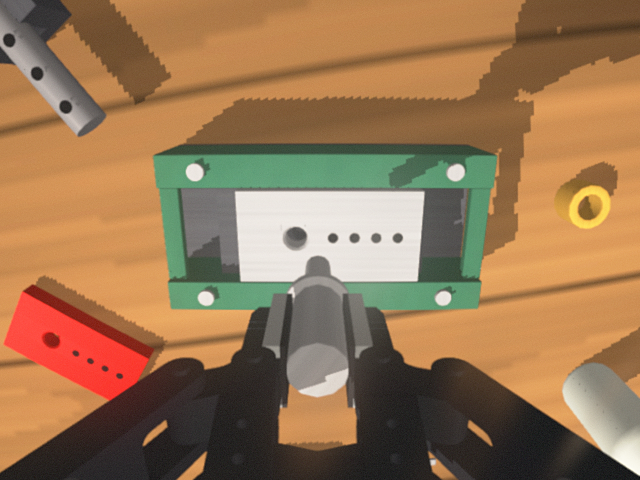

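The wrist view shows the pin held straight, the plate's hole at (295,238), the drill spots to its right, and the bed rails above and below. Next I'll fit the hole and the bed.

```bash
cat > m.py <<'E'
from h import *
f=grab_frame("wrist"); P=cloud(f); s,M=rt()
hsv=cv2.cvtColor(f["color"],cv2.COLOR_RGB2HSV); v=hsv[...,2].astype(int)
roi=np.zeros((480,640),bool); roi[222:256,277:316]=1
c=np.array(P)
w=((v>175)&(hsv[...,1]<50)); h=roi&~w
n,l,st,ce=cv2.connectedComponentsWithStats(h.astype(np.uint8))
k=1+np.argmax(st[1:,4]); cn=max(cv2.findContours((l==k).astype(np.uint8),0,1)[0],key=len)
pw=world(f,cn[:,0].astype(float),.054)
print("hole",st[k],cv2.minEnclosingCircle((pw[:,:2]*1000).astype(np.float32)))
e=pw[:,:2]*1000; print("extent centre",(e.min(0)+e.max(0))/2, np.ptp(e,axis=0))
x,y,z=P[...,0],P[...,1],P[...,2]
pl=w&(abs(x-.53)<.05)&(abs(y+.18)<.07)&(z>.045)&(z<.062)
pl=cv2.morphologyEx(pl.astype(np.uint8),cv2.MORPH_OPEN,np.ones((5,5)))>0
pp=world(f,np.argwhere(pl)[:,::-1],.054); print("plate",cv2.minAreaRect((pp[:,:2]*1000).astype(np.float32)))
g=(hsv[...,0]>50)&(hsv[...,0]<95)&(hsv[...,1]>80)&(z>.044)
pp=world(f,np.argwhere(g)[:,::-1],.052); print("bed",cv2.minAreaRect((pp[:,:2]*1000).astype(np.float32)))
E
python3 m.py
```

```text
hole [278 226  24  23 420] ((529.215576171875, -201.45262145996094), 7.350320816040039)
extent centre [ 529.19444825 -201.48456933] [14.31013009 14.21637822]
plate ((524.9003295898438, -190.52513122558594), (130.95362854003906, 68.97655487060547), 80.84441375732422)
bed ((595.6082153320312, -105.38743591308594), (422.6959533691406, 183.9761505126953), 50.55101013183594)
```

Emit:
jog_arm(motion="5 -0.009 -0.0275 0 0 0 0; 5 -0.009 -0.0275 0.05 0 0 0; 5 -0.009 -0.0275 0.09 0 0 0; 5 -0.009 -0.0275 0.09 0 0 0; 5 -0.009 -0.0275 0.09 0 0 0")

```text
time: 8.3
tool_pos: [0.5306, -0.1998, 0.0731]
tool_rot: [0.0, 0.078, 0.997, -0.0]
contact_force: [0.9, 0.3, -0.4]
gripper_width: 0.216
grasp_force: 59.9
```

```bash
python3 - <<'E'
from h import *
s,M=rt();print(s["tool_pos"],M.round(3).tolist(),s["contact_force"])
d=np.array([.5295,-.2016,.060])-s["tool_pos"]; print(M.T@d/.5)
E
```

```text
[ 0.53063688 -0.19975205  0.0730859 ] [[-0.988, 0.155, 0.0], [0.155, 0.988, -0.0], [-0.0, -0.0, -1.0]] [ 0.8933142   0.28195655 -0.36569989]
[ 0.00168499 -0.00399862  0.02617184]
```

Emit:
jog_arm(motion="5 0.002 -0.004 0.004 0 0 0; 5 0.002 -0.004 0.012 0 0 0; 5 0.002 -0.004 0.018 0 0 0; 5 0.002 -0.004 0.024 0 0 0; 5 0.002 -0.004 0.024 0 0 0")

```text
time: 8.93
tool_pos: [0.5287, -0.2012, 0.0602]
tool_rot: [-0.0, 0.078, 0.997, 0.0]
contact_force: [-0.7, -0.2, -1.5]
gripper_width: 0.215
grasp_force: 59.9
```

Emit:
jog_arm(motion="5 0 0 0.004 0 0 0; 5 0 0 0.008 0 0 0; 5 0 0 0.01 0 0 0; 5 0 0 0.012 0 0 0; 5 0 0 0.012 0 0 0")

```text
time: 9.55
tool_pos: [0.5289, -0.2013, 0.0546]
tool_rot: [-0.0, 0.078, 0.997, 0.0]
contact_force: [0.2, 0.2, -1.9]
gripper_width: 0.217
grasp_force: 59.9
```

Emit:
jog_arm(motion="5 0.002 0 0 0 0 0; 5 0.005 0 0 0 0 0; 5 0.008 0 0 0 0 0; 5 0.008 0 0 0 0 0; 5 0.008 0 0 0 0 0")

```text
time: 10.18
tool_pos: [0.5262, -0.2009, 0.055]
tool_rot: [0.002, 0.078, 0.997, -0.0]
contact_force: [5.4, 0.3, -3.7]
gripper_width: 0.214
grasp_force: 59.7
```

Emit:
jog_arm(motion="5 -0.004 0 0 0 0 0; 5 -0.01 0 0 0 0 0; 5 -0.016 0 0 0 0 0; 5 -0.016 0 0 0 0 0; 5 -0.016 0 0 0 0 0")

```text
time: 10.8
tool_pos: [0.5311, -0.2015, 0.0542]
tool_rot: [-0.003, 0.078, 0.997, 0.001]
contact_force: [-5.6, 1.3, 2.2]
gripper_width: 0.217
grasp_force: 60.1
```

Emit:
jog_arm(motion="5 0.008 0 0 0 0 0; 5 0.008 0 0.003 0 0 0; 5 0.008 0 0.006 0 0 0; 5 0.008 0 0.008 0 0 0; 5 0.008 0 0.008 0 0 0")

```text
time: 11.42
tool_pos: [0.5295, -0.2016, 0.0515]
tool_rot: [0.0, 0.078, 0.997, -0.0]
contact_force: [-1.0, 0.3, 3.9]
gripper_width: 0.218
grasp_force: 60.2
```

Emit:
jog_arm(motion="5 0.001 0.0024 0.001 0 0 0; 5 0.001 0.0048 0.001 0 0 0; 5 0.001 0.0072 0.001 0 0 0; 5 0.001 0.0096 0.001 0 0 0; 5 0.001 0.012 0.001 0 0 0")

```text
time: 12.05
tool_pos: [0.5301, -0.1978, 0.0512]
tool_rot: [0.001, 0.078, 0.997, -0.003]
contact_force: [-0.7, -8.1, 4.7]
gripper_width: 0.219
grasp_force: 60.5
```

Emit:
jog_arm(motion="5 0.001 0.0024 0 0 0 0; 5 0.001 0.0048 0 0 0 0; 5 0.001 0.0072 0 0 0 0; 5 0.001 0.0096 0 0 0 0; 5 0.001 0.012 0 0 0 0")

```text
time: 12.68
tool_pos: [0.5307, -0.1923, 0.0515]
tool_rot: [0.001, 0.078, 0.997, -0.003]
contact_force: [-2.1, -8.5, 4.8]
gripper_width: 0.216
grasp_force: 60.6
```

Emit:
jog_arm(motion="5 0.001 0.0024 0 0 0 0; 5 0.001 0.0048 0 0 0 0; 5 0.001 0.0072 0 0 0 0; 5 0.001 0.0096 0 0 0 0; 5 0.001 0.012 0 0 0 0")

```text
time: 13.3
tool_pos: [0.5314, -0.1864, 0.0517]
tool_rot: [0.002, 0.078, 0.997, -0.003]
contact_force: [-1.3, -8.5, 3.9]
gripper_width: 0.212
grasp_force: 60.6
```

Emit:
jog_arm(motion="5 0 0.0024 0.001 0 0 0; 5 0 0.0048 0.001 0 0 0; 5 0 0.0072 0.001 0 0 0; 5 0 0.0096 0.001 0 0 0; 5 0 0.0096 0.001 0 0 0")

```text
time: 13.92
tool_pos: [0.5324, -0.182, 0.0517]
tool_rot: [0.002, 0.078, 0.997, -0.004]
contact_force: [-2.3, -9.7, 6.2]
gripper_width: 0.214
grasp_force: 61.0
```

Emit:
jog_arm(motion="5 0 0 -0.006 0 0 0; 5 0 -0.016 -0.006 0 0 0; 5 0 -0.032 -0.006 0 0 0; 5 0 -0.046 -0.006 0 0 0; 5 0 -0.046 -0.006 0 0 0")

```text
time: 14.55
tool_pos: [0.5273, -0.1996, 0.0519]
tool_rot: [-0.0, 0.078, 0.997, 0.002]
contact_force: [1.7, 5.0, 0.9]
gripper_width: 0.219
grasp_force: 60.2
```

Emit:
jog_arm(motion="5 0 0 0.003 0 0 0; 5 0 -0.0024 0.006 0 0 0; 5 0 -0.0048 0.006 0 0 0; 5 0 -0.0072 0.006 0 0 0; 5 0 -0.0096 0.006 0 0 0")

```text
time: 15.18
tool_pos: [0.5278, -0.2019, 0.051]
tool_rot: [0.0, 0.078, 0.997, 0.004]
contact_force: [-0.5, 14.0, 12.1]
gripper_width: 0.217
grasp_force: 61.9
```

Emit:
jog_arm(motion="5 -0.001 0 -0.001 0 0 0; 5 -0.002 0 -0.001 0 0 0; 5 -0.002 -0.0015 -0.001 0 0 0; 5 -0.002 -0.003 -0.001 0 0 0; 5 -0.002 -0.0045 -0.001 0 0 0")

```text
time: 15.8
tool_pos: [0.5281, -0.2044, 0.0515]
tool_rot: [-0.0, 0.078, 0.997, 0.004]
contact_force: [-0.8, 13.3, 10.3]
gripper_width: 0.215
grasp_force: 61.8
```

Emit:
jog_arm(motion="5 0 -0.0024 -0.001 0 0 0; 5 0 -0.0048 -0.001 0 0 0; 5 0 -0.0072 -0.001 0 0 0; 5 0 -0.0096 -0.001 0 0 0; 5 0 -0.012 -0.001 0 0 0")

```text
time: 16.42
tool_pos: [0.5275, -0.2111, 0.0517]
tool_rot: [0.001, 0.078, 0.997, 0.003]
contact_force: [0.3, 10.7, 7.7]
gripper_width: 0.215
grasp_force: 61.5
```

Emit:
jog_arm(motion="5 0 -0.0024 0 0 0 0; 5 0 -0.0048 0 0 0 0; 5 0 -0.0072 0 0 0 0; 5 0 -0.0096 0 0 0 0; 5 0 -0.012 0 0 0 0")

```text
time: 17.05
tool_pos: [0.5267, -0.2171, 0.0517]
tool_rot: [0.001, 0.078, 0.997, 0.003]
contact_force: [2.9, 10.4, 8.0]
gripper_width: 0.215
grasp_force: 61.5
```

Emit:
jog_arm(motion="5 0.0005 -0.0024 0 0 0 0; 5 0.0005 -0.0048 0 0 0 0; 5 0.0005 -0.0072 0 0 0 0; 5 0.0005 -0.0096 0 0 0 0; 5 0.0005 -0.012 0 0 0 0")

```text
time: 17.68
tool_pos: [0.5256, -0.2231, 0.0516]
tool_rot: [0.001, 0.078, 0.997, 0.003]
contact_force: [1.2, 10.1, 7.5]
gripper_width: 0.22
grasp_force: 61.4
```

Emit:
jog_arm(motion="5 0 -0.0024 0 0 0 0; 5 0 -0.0048 0 0 0 0; 5 0 -0.0072 0 0 0 0; 5 0 -0.0084 0 0 0 0; 5 0 -0.0084 0 0 0 0")

```text
time: 18.3
tool_pos: [0.5249, -0.2273, 0.0516]
tool_rot: [0.001, 0.078, 0.997, 0.003]
contact_force: [0.8, 10.1, 6.8]
gripper_width: 0.221
grasp_force: 61.4
```

```bash
python3 - <<'E'
from h import *
s,M=rt();print(s["tool_pos"],M.round(4).tolist(),s["contact_force"])
f=grab_frame("wrist"); cv2.imwrite("pics/w5.png",cv2.resize(f["color"][130:370,150:510,::-1],(792,528))); P=cloud(f)
f=grab_frame("top"); P=cloud(f); hsv=cv2.cvtColor(f["color"],cv2.COLOR_RGB2HSV)
g=(abs(P[...,0]-.53)<.14)&(abs(P[...,1]+.185)<.14)&(hsv[...,0]>50)&(hsv[...,0]<95)&(hsv[...,1]>80)&(P[...,2]>.035)
print(cv2.minAreaRect((P[g][:,:2]*1000).astype(np.float32)))
E
```

```text
[ 0.52494446 -0.22726093  0.05160634] [[-0.9879, 0.1551, 0.0021], [0.1551, 0.9879, 0.0061], [-0.0011, 0.0064, -1.0]] [ 0.75307758 10.14131154  6.82987832]
((528.3993530273438, -184.75405883789062), (194.96206665039062, 98.91814422607422), 80.78441619873047)
```

View pics/w5.png

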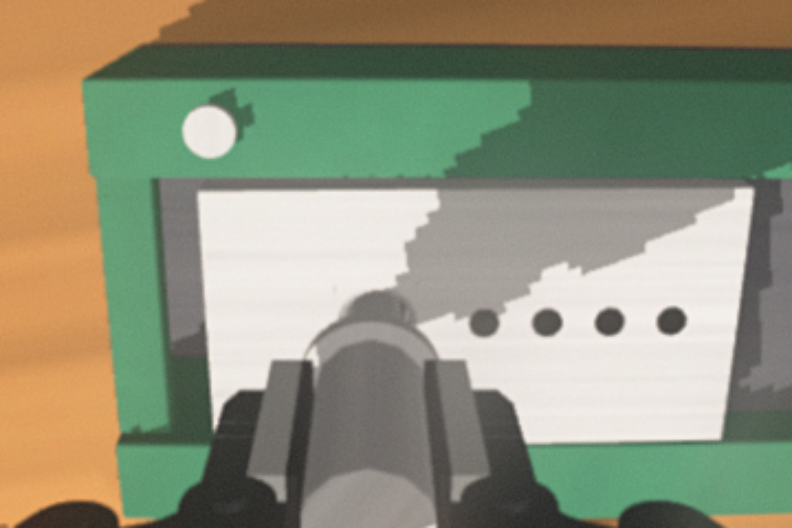

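The crop shows the pin in the plate's hole at (378,305) and the plate carried along. There is a clear gap at the upper rail (rows 178 to 188) and almost none at the lower one, so I may be off the centreline in x. I'll measure the rails against the pin.

```bash
cat > x.py <<'E'
from h import *
f=grab_frame("wrist"); P=cloud(f); s,M=rt(); c=f["color"]; hsv=cv2.cvtColor(c,cv2.COLOR_RGB2HSV)
q=(P-s["tool_pos"])@M
top=(hsv[...,0]>50)&(hsv[...,0]<95)&(hsv[...,1]>80)
for u in (206,214,222,470):
    col=range(190,345)
    tr=[v for v in col if top[v,u]!=top[v-1,u] or abs(P[v,u,2]-P[v-1,u,2])>.004]
    print(u,[(v,*np.round(1000*((world(f,[u,v-.5],.052)[0]-s["tool_pos"])@M)[:2],1)) for v in tr])
# plate edges
w=(c.min(2)>80)&(hsv[...,1]<40)&(P[...,2]>.050)
for u in (250,255,260,450,460):
    vs=[v for v in range(200,340) if w[v,u]]
    print("plate",u,[np.round(1000*((world(f,[u,v],.054)[0]-s["tool_pos"])@M)[:2],1).tolist() for v in(vs[0]-.5,vs[-1]+.5)],vs[0],vs[-1])
# collar+handle circle
for z0,r in((-.028,13),):
    m=(abs(q[...,0])<.03)&(abs(q[...,1])<.02)&(abs(q[...,2]-z0)<.003); print("collar",q[m][:,:2].min(0),q[m][:,:2].max(0))
E
python3 x.py
```

```text
206 [(327, np.float64(-27.3), np.float64(-53.7)), (332, np.float64(-30.0), np.float64(-54.0))]
214 [(211, np.float64(30.5), np.float64(-45.3)), (326, np.float64(-26.7), np.float64(-49.8)), (332, np.float64(-30.0), np.float64(-50.1))]
222 [(211, np.float64(30.5), np.float64(-41.8)), (213, np.float64(29.6), np.float64(-41.9)), (265, np.float64(5.0), np.float64(-43.6)), (267, np.float64(4.1), np.float64(-43.6)), (268, np.float64(3.6), np.float64(-43.7)), (325, np.float64(-26.1), np.float64(-45.9)), (332, np.float64(-30.0), np.float64(-46.2))]
470 [(210, np.float64(30.9), np.float64(67.0)), (211, np.float64(30.4), np.float64(67.0)), (331, np.float64(-30.2), np.float64(74.3))]
plate 250 [[35.8, -29.0], [-22.1, -31.9]] 200 319
plate 255 [[29.2, -27.1], [-17.3, -29.3]] 215 310
plate 260 [[29.2, -25.0], [-15.8, -26.9]] 215 307
plate 450 [[30.1, 57.4], [-28.8, 63.6]] 213 330
plate 460 [[30.1, 61.9], [-28.9, 68.5]] 213 330
collar [ 0.00058337 -0.01179602] [0.01341557 0.01179241]
```

Emit:
jog_arm(motion="5 0 0 -0.005 0 0 0; 5 0.001 0.016 -0.005 0 0 0; 5 0.002 0.032 -0.005 0 0 0; 5 0.003 0.046 -0.005 0 0 0; 5 0.003 0.046 -0.005 0 0 0")

```text
time: 19.08
tool_pos: [0.5258, -0.2066, 0.053]
tool_rot: [-0.0, 0.078, 0.997, 0.0]
contact_force: [0.4, 0.0, -2.5]
gripper_width: 0.214
grasp_force: 59.8
```

Emit:
jog_arm(motion="5 -0.002 0 0.002 0 0 0; 5 -0.002 0.002 0.0045 0 0 0; 5 -0.002 0.004 0.0045 0 0 0; 5 -0.002 0.006 0.0045 0 0 0; 5 -0.002 0.008 0.0045 0 0 0")

```text
time: 19.7
tool_pos: [0.5276, -0.2055, 0.0518]
tool_rot: [0.0, 0.078, 0.997, -0.002]
contact_force: [-1.1, -5.8, 2.1]
gripper_width: 0.216
grasp_force: 60.3
```

Emit:
jog_arm(motion="5 0 0.002 0.001 0 0 0; 5 0 0.004 0.001 0 0 0; 5 0 0.006 0.001 0 0 0; 5 0 0.008 0.001 0 0 0; 5 0 0.01 0.001 0 0 0")

```text
time: 20.32
tool_pos: [0.529, -0.201, 0.0517]
tool_rot: [0.001, 0.078, 0.997, -0.002]
contact_force: [-1.4, -6.7, 1.7]
gripper_width: 0.214
grasp_force: 60.5
```

Emit:
jog_arm(motion="5 0.0005 0.002 0.0015 0 0 0; 5 0.0005 0.004 0.0015 0 0 0; 5 0.0005 0.006 0.0015 0 0 0; 5 0.0005 0.008 0.0015 0 0 0; 5 0.0005 0.01 0.0015 0 0 0")

```text
time: 20.95
tool_pos: [0.5299, -0.1965, 0.0515]
tool_rot: [0.002, 0.078, 0.997, -0.003]
contact_force: [-1.1, -6.9, 3.4]
gripper_width: 0.217
grasp_force: 60.6
```

Emit:
jog_arm(motion="5 0.0012 0.002 0.0005 0 0 0; 5 0.0012 0.004 0.0005 0 0 0; 5 0.0012 0.006 0.0005 0 0 0; 5 0.0012 0.008 0.0005 0 0 0; 5 0.0012 0.01 0.0005 0 0 0")

```text
time: 21.58
tool_pos: [0.5304, -0.1919, 0.0516]
tool_rot: [0.002, 0.078, 0.997, -0.003]
contact_force: [-1.0, -8.0, 3.7]
gripper_width: 0.218
grasp_force: 60.6
```

Emit:
jog_arm(motion="5 0.0008 0.002 0.0005 0 0 0; 5 0.0008 0.004 0.0005 0 0 0; 5 0.0008 0.006 0.0005 0 0 0; 5 0.0008 0.008 0.0005 0 0 0; 5 0.0008 0.01 0.0005 0 0 0")

```text
time: 22.2
tool_pos: [0.531, -0.1872, 0.0517]
tool_rot: [0.002, 0.078, 0.997, -0.004]
contact_force: [-1.1, -8.7, 4.4]
gripper_width: 0.221
grasp_force: 60.7
```

Emit:
jog_arm(motion="5 0 0.002 0.0015 0 0 0; 5 0 0.004 0.0027 0 0 0; 5 0 0.004 0.0027 0 0 0; 5 0 0 0.0027 0 0 0; 5 -0.001 -0.004 0.0027 0 0 0")

```text
time: 22.82
tool_pos: [0.5315, -0.1876, 0.0516]
tool_rot: [0.002, 0.078, 0.997, -0.001]
contact_force: [-4.0, -0.2, 12.7]
gripper_width: 0.217
grasp_force: 61.5
```

Emit:
jog_arm(motion="5 0 -0.003 0 0 0 0; 5 0 -0.006 0 0 0 0; 5 0 -0.009 0 0 0 0; 5 0 -0.011 0 0 0 0; 5 0 -0.013 0 0 0 0")

```text
time: 23.45
tool_pos: [0.5312, -0.1888, 0.0515]
tool_rot: [0.002, 0.078, 0.997, 0.004]
contact_force: [-0.9, 12.4, 15.9]
gripper_width: 0.222
grasp_force: 62.3
```

Emit:
jog_arm(motion="5 0.0005 -0.002 -0.001 0 0 0; 5 0.0005 -0.004 -0.001 0 0 0; 5 0.0005 -0.006 -0.001 0 0 0; 5 0.0005 -0.008 -0.001 0 0 0; 5 0.0005 -0.01 -0.001 0 0 0")

```text
time: 24.08
tool_pos: [0.5306, -0.192, 0.0515]
tool_rot: [0.003, 0.078, 0.997, 0.005]
contact_force: [1.4, 15.2, 14.4]
gripper_width: 0.218
grasp_force: 62.4
```

Emit:
jog_arm(motion="5 0.0005 -0.002 -0.0005 0 0 0; 5 0.0005 -0.004 -0.0005 0 0 0; 5 0.0005 -0.006 -0.0005 0 0 0; 5 0.0005 -0.008 -0.0005 0 0 0; 5 0.0005 -0.01 -0.0005 0 0 0")

```text
time: 24.7
tool_pos: [0.5284, -0.1987, 0.0498]
tool_rot: [0.002, 0.078, 0.997, 0.003]
contact_force: [3.5, 8.7, 6.5]
gripper_width: 0.215
grasp_force: 61.0
```

Emit:
jog_arm(motion="5 -0.001 0.002 0.001 0 0 0; 5 -0.0015 0.003 0.002 0 0 0; 5 -0.0015 0.003 0.003 0 0 0; 5 -0.0015 0.003 0.004 0 0 0; 5 -0.0015 0.003 0.004 0 0 0")

```text
time: 25.32
tool_pos: [0.5286, -0.1985, 0.0471]
tool_rot: [0.001, 0.078, 0.997, 0.002]
contact_force: [1.9, 5.5, 2.4]
gripper_width: 0.22
grasp_force: 60.5
```

Emit:
jog_arm(motion="5 -0.0005 0.001 0.002 0 0 0; 5 -0.0005 0.002 0.005 0 0 0; 5 -0.0005 0.002 0.008 0 0 0; 5 -0.0005 0.002 0.011 0 0 0; 5 -0.0005 0.002 0.011 0 0 0")

```text
time: 25.95
tool_pos: [0.5287, -0.1984, 0.0413]
tool_rot: [0.001, 0.078, 0.997, 0.001]
contact_force: [2.8, 5.0, 1.8]
gripper_width: 0.219
grasp_force: 60.5
```

Emit:
jog_arm(motion="5 -0.0005 0.001 0.004 0 0 0; 5 -0.001 0.002 0.009 0 0 0; 5 -0.001 0.002 0.014 0 0 0; 5 -0.001 0.002 0.02 0 0 0; 5 -0.001 0.002 0.021 0 0 0")

```text
time: 26.58
tool_pos: [0.5288, -0.1983, 0.0305]
tool_rot: [0.0, 0.078, 0.997, 0.001]
contact_force: [3.4, 4.7, 2.2]
gripper_width: 0.218
grasp_force: 60.4
```

Emit:
jog_arm(motion="5 -0.001 0.001 0.002 0 0 0; 5 -0.001 0.002 0.004 0 0 0; 5 -0.001 0.002 0.006 0 0 0; 5 -0.001 0.002 0.008 0 0 0; 5 -0.001 0.002 0.008 0 0 0")

```text
time: 27.2
tool_pos: [0.529, -0.1981, 0.0278]
tool_rot: [-0.0, 0.078, 0.997, -0.0]
contact_force: [-2.3, 4.1, 6.8]
gripper_width: 0.216
grasp_force: 61.1
```

Emit:
jog_arm(motion="5 0 0.001 0.002 0 0 0; 5 0 0.001 0.002 0 0 0; 5 0 0.001 0.002 0 0 0; 5 0 0.001 0 0 0 0; 35 0 0.001 -0.001 0 0 0")

```text
time: 27.82
tool_pos: [0.5286, -0.198, 0.0269]
tool_rot: [-0.0, 0.078, 0.997, -0.001]
contact_force: [0.4, -0.0, -0.4]
gripper_width: 0.349
grasp_force: 0.0
```

Emit:
jog_arm(motion="45 0 0 0 0 0 0; 50 0 0 0 0 0 0; 50 0 0 -0.02 0 0 0; 50 0 0 -0.1 0 0 0; 50 0 0 -0.2 0 0 0")

```text
time: 28.45
tool_pos: [0.5282, -0.1968, 0.1274]
tool_rot: [-0.001, 0.078, 0.997, 0.0]
contact_force: [1.0, -1.2, 0.7]
gripper_width: 0.5
grasp_force: 0.0
```

```bash
python3 - <<'E'
from h import *
s,M=rt();print(s["time"],s["tool_pos"],s["contact_force"],s["gripper_width"],s["grasp_force"])
f=grab_frame("wrist"); cv2.imwrite("pics/w6.png",f["color"][:,:,::-1]); 
for c in("wrist","scene"):
    f=grab_frame(c);P=cloud(f)
    m=(abs(P[...,0]-.529)<.025)&(abs(P[...,1]+.198)<.025)&(P[...,2]>.06)&(P[...,2]<.108)
    print(c,m.sum(),P[m].max(0),P[m].min(0),np.percentile(P[m][:,2],[50,90,97]))
E
```

```text
28.45 [ 0.52819007 -0.19683207  0.12741062] [ 0.97773606 -1.15200279  0.65583441] 0.4998629159738564 0.0
wrist 1586 [ 0.5386626  -0.1861295   0.10180107] [ 0.51698692 -0.21038464  0.06000338] [0.09922526 0.1004469  0.10089883]
scene 289 [ 0.54286025 -0.19128177  0.10046666] [ 0.52148748 -0.21103272  0.06018183] [0.08479775 0.09882325 0.09948725]
```

View pics/w6.png

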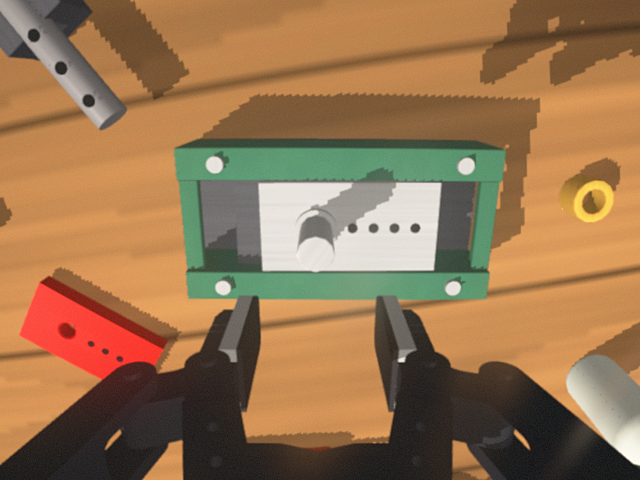

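The pin stands upright with its collar down on the plate, collar at (317,220) and cap at (315,250). Its top is at z≈0.099, which is 54+45 mm as it must be, and the gripper is clear. I'm handing it in.

```bash
python3 -c "
from plant import *
print(job_done())"
```

```text
the job is handed in; nothing more can be done
None
```

The stack pin is through the plate and the index bar with its collar down on the plate and the gripper clear. I handed the job in at about 28.5 s; no verdict was returned, but the pin's top measured about 99 mm above the table, as it should be when fully home.

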